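# Close a sprung feed-roller housing on its dowels and hold it pressed

## Robot

A 6-joint arm with a two-finger parallel gripper is mounted at the origin on the work surface. World frame = base frame: x ahead of the robot, y to its left, z up, the work surface at z = 0. Lengths are in m, angles in rad, forces in N, time in s.
With the tool pointing down it reaches from about 0.275 to 0.825 m from the base axis. Payload 4.9 kg.
Tool frame: the origin (TCP) lies midway between the tips of the shut fingers; the grasp point (between the pads) lies 19 mm behind it (grip_point_offset is the distance from the TCP to the grasp point, in m); z points along the fingers, x is the direction in which the jaws open and shut, and the axes are right-handed (so a half turn about z gives the same grasp; the last joint's range is limited). The gripper opens to 85 mm and grips with 20 to 120 N. Pads are 22 mm wide; open, the fingers measure 114 mm over their backs; the gripper's body (76 mm by 85 mm) begins 54 mm behind the grasp point. The pads swing forward as they close: fully open they stand 13 mm farther back than shut.
Start: joints at [-1.263, 0.326, -0.193, 1.052, 0, 1.437], TCP at [0.235, -0.497, 0.231] pointing down, gripper open.
Joint ranges: [-2.65, 2.65], [-0.97, 1.79], [-1.3, 1.35], [-1.93, 2.1], [-1.47, 1.37], [-3.14, 3.14]. Speed limits (rad/s): [2.57, 2.57, 3.14, 3.14, 3.14, 3.14].

## Interface

Orientations are given as a rotation vector (axis times angle).
In Python, from cell import * gives the robot as it stands. Calls block until the motion is done:
- movep(position, orientation): joint-space move of the TCP to a pose.
- move_l(position, velocity=0.15, rot=None, until_force=None): straight line of the TCP; rot=None keeps the orientation; velocity is the mean speed in m/s. With until_force (N) it stops when the force on the tool has changed by that much, and returns True; else False.
- set_joints(angles): joint-space move.
- let_go() and grab(newtons=None): open the fingers fully, or close them until they stop; newtons is the grip in N (None keeps the last).
- sleep(seconds).
- ik(position, orientation): joint angles nearest the present ones, or None.
- get_state(): the state.
- grab_frame(name): name is "side" or "top"; returns a dict with "img" (384x512x3 uint8, red, green, blue), "fx", "fy", "cx", "cy" (pixels), "cam_to_world" (4x4, takes a point from camera to world coordinates). Camera axes: x right, y down, z forward; pixel columns grow to the right and rows downward; lengths in m; the calibration is good to about 2 mm. A picture is of the moment at which its call begins. There is no depth.
A pose or a line that the arm cannot do raises MotionError and nothing moves.
- sign_off(): hands the job in, once; it reports no verdict.
Trained networks look in the newest picture that a camera, given by its name, has taken for a name from the list of things; names that differ only in an ending like _2 or _b are one class to them, and where a whole thing is asked for, a point or a joint stands for the part that bears it (a point fixed in the world has none). Each returns a list of dicts, best first, with "score" (0 to 1); they miss things now and then, are a little off and sometimes report something else, mostly with a low value. They report only what shows in the picture. A call takes as long as a camera call.
- spot_in(camera, name): "centre" ([column, row] in pixels, amid what is visible of it).
- silhouettes(camera, name): "mask" (384x512 bool, what is visible of it) and "centre" ([column, row] in pixels, amid what is visible of it).
- tip_of(camera, name): "centre" ([column, row] in pixels: a listed point, or the origin of a listed thing).
The state is a dict: "clock": time; "q": joint angles; "joint_velocities": joint speeds; "tau": joint torques, N m; "position": TCP position; "eef_rot": TCP orientation; "contact_force": force on the tool from outside, world axes, zero at the start; "wrist_torque": the same for the moment, N m; "finger_gap": opening from 0.0 (shut) to 1.0 (fully open).
Only numpy, scipy, OpenCV 4.12 (cv2) and the standard library are available. Lean on these libraries where they do the work, as an engineer would, in place of code of your own. Each camera call takes 0.05 s, during which the arm holds its last target.

## Task

Put the roller head of the saw's power feeder back together: set the orange roller upright on the spindle of the green lower housing half so that it rests on the brass spring plate, and let go of it; then fit the green upper half over both dowels and press it down against the spring until the two halves meet flush. Finish while still holding the halves pressed shut - do not let go, the spring would push them apart again. Leave the worn black roller, the blue oil bottle and the amber jar where they are.

Things in the scene. Friction and masses are not known exactly. Their poses are not given: they have to be found in the camera images.
- lower: green lower housing half, fixed. Origin: centre of underside, z up. Base 90 (x) x 190 (y) x 12 mm high. In its middle an upright spindle, 16 mm diameter, tapered tip 48 mm above the origin. At y = +57 and -57 mm end blocks 50 (x) x 30 (y) mm, top faces at 32 mm height, each with an upright dowel of 10 mm diameter, tapered tip at 54 mm. Between the blocks (84 mm clear) the +x and -x sides are open
- spindle_tip (a point): tip of the steel spindle in the middle of the lower half, 48 mm above the bench
- dowel_a (a point): tip of the dowel on the lower half's +y end block, 54 mm above the bench
- dowel_b (a point): tip of the dowel on the lower half's -y end block, 54 mm above the bench
- spring_plate (a joint): travel (m) of the brass spring plate, a 48 mm disc around the spindle, top face 20 mm above the lower half's origin at 0; grows as pushed down, to 0.0075 at most. The spring pushes up with 7 N at 0 and 1 N more per mm, so it does not sink under the weight of roller and upper half; 0.006 when the housing is shut with the roller in
- roller: new feed roller, orange tyre on an aluminium hub, standing upright. Origin: centre of its underside, z along its axis. Tyre 60 mm diameter from 3 to 33 mm height; hub 40 mm diameter, 36 mm tall; through bore 20 mm diameter. About 0.15 kg. On the spring plate its origin is 20 mm above that of the lower half
- upper: green upper housing half, right way up. Origin: centre of underside, z up. 50 (x) x 144 (y) mm; end blocks at y = +57 and -57 mm, 28 mm tall, each with a central 13 mm through hole; roof between them from 18 to 28 mm height. Yellow grip bar 24 (x) x 70 (y) mm, 28 to 60 mm height. 0.35 kg. Fits either way round. Origin 38 mm above the lower half's when resting on the roller, 32 mm when shut
- worn_roller: worn feed roller, a bystander: black rubber tyre, dark steel hub; same sizes as the orange roller (60 mm diameter, 36 mm tall), standing upright; origin at the centre of its underside
- oil: blue oil bottle with red cap, 60 mm diameter, 140 mm tall, a bystander; origin at the centre of its underside
- jar: amber glass jar with steel lid, 64 mm diameter, 80 mm tall, a bystander; origin at the centre of its underside

How it is judged:
By the outcome, as a careful person would: the job done as asked, in the order asked, and still so for the second after the job is handed in, while the arm keeps its last pose, push and grip.
It also fails if it takes over 64 s, if anything falls off the work surface, if the arm or the gripper's body presses on something with over 40 N, if the wrist force passes 120 N, or if a joint passes its speed limit or range.

## Working session

There is one attempt and no reset: what is moved stays moved. The work goes in short steps, each a Python script; the robot and the scene stay as the last script left them, time stands still between calls to the robot, and variables do not carry over. Pictures are saved under pics/ and viewed, and the job is handed in when it is done.

```bash
mkdir -p pics; ls; python3 - <<'E'
from cell import *
import cv2
s=get_state(); print({k:s[k] for k in s})
for n in("top","side"):
    f=grab_frame(n); cv2.imwrite(f"pics/{n}0.png",f["img"][:,:,::-1]); print(n,f["fx"],f["fy"],f["cx"],f["cy"]); print(f["cam_to_world"])
    for t in ["lower","upper","roller","worn_roller","oil","jar"]:
        print(t,[(round(d["score"],2),[round(float(x)) for x in d["centre"]]) for d in tip_of(n,t)[:3]],[(round(d["score"],2),[round(float(x)) for x in d["centre"]]) for d in spot_in(n,t)[:3]])
    for t in ["spindle_tip","dowel_a","dowel_b"]:
        print(t,[(round(d["score"],2),[round(float(x),1) for x in d["centre"]]) for d in tip_of(n,t)[:3]])
print(get_state()["clock"])
E
```

```text
pics
{'clock': 0.0, 'q': array([-1.26320737e+00,  3.26933462e-01, -1.93606746e-01,  1.05200925e+00,
       -3.59749405e-06,  1.43660843e+00]), 'joint_velocities': array([ 4.43649999e-05, -5.41887658e-04, -1.87581060e-03,  4.05010418e-04,
        7.77842978e-04, -9.66195363e-04]), 'tau': array([ 1.32230329e-03, -4.43391895e+01,  2.62444568e+01,  1.52618863e-02,
        1.00178497e-04,  1.43027520e-06]), 'position': array([ 0.23498334, -0.49661442,  0.23049884]), 'eef_rot': array([-2.65322671e+00,  1.68015514e+00,  2.11142250e-03]), 'contact_force': array([ 0.2194259 , -0.43260854,  0.82812794]), 'wrist_torque': array([-0.00299523, -0.00910376,  0.00731332]), 'finger_gap': 0.9981114836841308}
top 442.8245059615514 442.8245059615514 256.14634827919826 188.27451278040152
[[ 0.00428753 -0.98488199  0.17317359  0.36637178]
 [-0.99991526 -0.00209382  0.01284837  0.00425558]
 [-0.01229154 -0.173214   -0.98480751  1.12054308]
 [ 0.          0.          0.          1.        ]]
lower [(0.83, [254, 174]), (0.64, [271, 234])] [(0.82, [256, 172])]
upper [(0.67, [272, 234])] [(0.77, [272, 233])]
r
[... 437 characters left out ...]
-0.48314188  0.52965889  0.14471879]
 [-0.71665441 -0.48951291  0.49677315 -0.39167465]
 [ 0.01926295 -0.72591394 -0.68751574  0.64030873]
 [ 0.          0.          0.          1.        ]]
lower [(0.96, [264, 212])] [(0.77, [263, 212])]
upper [(0.95, [223, 261])] [(0.88, [224, 257])]
roller [(0.86, [337, 328]), (0.21, [275, 209])] [(0.83, [339, 323])]
worn_roller [] [(0.87, [151, 183])]
oil [(0.7, [374, 258]), (0.61, [243, 187]), (0.55, [158, 186])] [(0.86, [382, 241])]
jar [(0.9, [220, 163])] [(0.79, [219, 152])]
spindle_tip [(0.81, [260.8, 196.5]), (0.69, [273.6, 209.7])]
dowel_a [(0.96, [243.6, 185.8]), (0.88, [278.4, 208.6])]
dowel_b [(0.96, [243.6, 185.8]), (0.88, [278.4, 208.6])]
1.6
```

```bash
python3 -c "
import cv2
for n in('top','side'):
    i=cv2.imread(f'pics/{n}0.png'); cv2.imwrite(f'pics/{n}0b.png',cv2.resize(i,(768,576),interpolation=cv2.INTER_CUBIC))"
```

```text
(no output)
```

View pics/top0b.png

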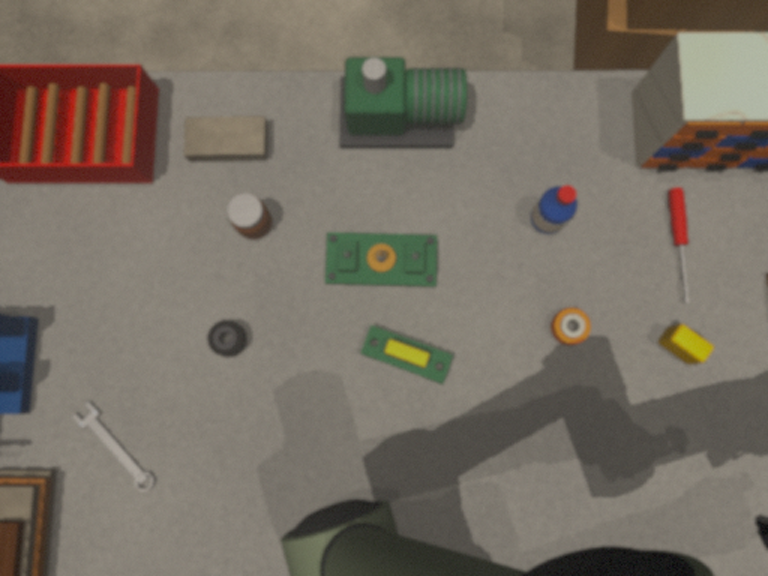

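View pics/side0b.png

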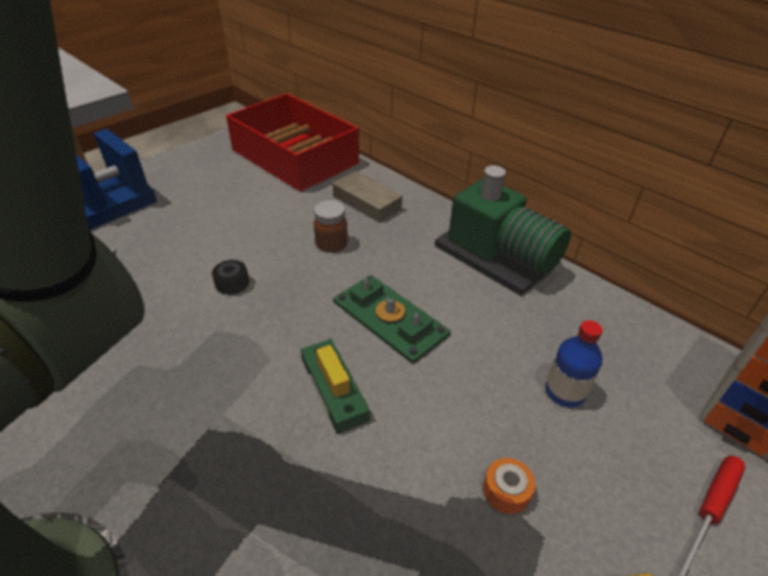

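The top view shows the lower half at about (381,258) in the 1.5x picture, the upper half at (408,353) turned about 20°, the orange roller at (572,325) and the bystanders well clear. Next I fit poses using both views.

```bash
cat > h.py <<'E'
import numpy as np, cv2
from scipy.optimize import minimize, least_squares
from scipy.spatial.transform import Rotation as R
def proj(f,P):
    T=np.linalg.inv(f["cam_to_world"]); p=np.atleast_2d(P)@T[:3,:3].T+T[:3,3]
    return np.c_[f["fx"]*p[:,0]/p[:,2]+f["cx"], f["fy"]*p[:,1]/p[:,2]+f["cy"]]
def ray(f,uv,z):
    d=f["cam_to_world"][:3,:3]@np.array([(uv[0]-f["cx"])/f["fx"],(uv[1]-f["cy"])/f["fy"],1]); o=f["cam_to_world"][:3,3]
    return (o+d*(z-o[2])/d[2])[:2]
def cyl(r,z0,z1,n=48):
    a=np.linspace(0,2*np.pi,n,endpoint=False); return np.vstack([np.c_[r*np.cos(a),r*np.sin(a),0*a+z] for z in(z0,z1)])
def box(sx,sy,z0,z1,cx=0,cy=0): return np.array([[cx+i*sx/2,cy+j*sy/2,z] for i in(-1,1) for j in(-1,1) for z in(z0,z1)])
ROLLER=[cyl(.030,.003,.033),cyl(.020,0,.036)]
UPPER=[box(.05,.144,0,.028),box(.024,.07,.028,.060)]
BAR=[box(.024,.07,.028,.060)]
def place(P,x,y,yaw,z=0): return P@R.from_euler('z',yaw).as_matrix().T+[x,y,z]
def render(f,parts,x,y,yaw,z=0,S=4):
    m=np.zeros((384*S,512*S),np.uint8)
    for P in parts:
        h=cv2.convexHull(((proj(f,place(P,x,y,yaw,z))+.5)*S*16).astype(np.int32)); cv2.fillConvexPoly(m,h,255,shift=4)
    return cv2.resize(m,(512,384),interpolation=cv2.INTER_AREA)/255.
def fit(frames,masks,parts,x0,z=0,yawfree=True):
    def c(p):
        return sum(np.abs(cv2.GaussianBlur(render(f,parts,p[0],p[1],p[2]if yawfree else 0,z)-m,(0,0),1.)).sum()/m.sum() for f,m in zip(frames,masks))
    s=np.array([[0,0,0],[.006,0,0],[0,.006,0],[0,0,.1]])[: (4 if yawfree else 3),: (3 if yawfree else 2)]
    r=minimize(c,x0[:s.shape[1]],method='Nelder-Mead',options=dict(initial_simplex=np.array(x0[:s.shape[1]])+s,xatol=1e-4,fatol=1e-4)); return r.x,r.fun
def down(yaw): # tool z down, tool x at angle yaw
    c,s=np.cos(yaw),np.sin(yaw)
    return R.from_matrix(np.array([[c,s,0],[s,-c,0],[0,0,-1]])).as_rotvec()
E
python3 - <<'E'
from cell import *
from h import *
fr={n:grab_frame(n) for n in("top","side")}
hsv={n:cv2.cvtColor(f["img"],cv2.COLOR_RGB2HSV) for n,f in fr.items()}
pts={}
for n in fr:
    print(n,"spindle",ray(fr[n],tip_of(n,"spindle_tip")[0]["centre"],.048))
    for d in tip_of(n,"dowel_a")[:2]: print(" dowel",ray(fr[n],d["centre"],.054))
def nm(n,name):
    s=silhouettes(n,name); print(n,name,[(round(d["score"],2),int(d["mask"].sum()),d["centre"]) for d in s[:2]]); return s[0]["mask"].astype(float) if s else None
for name,parts,x0,yf in(("roller",ROLLER,None,False),("upper",UPPER,None,True)):
    ms={n:nm(n,name) for n in fr}
    ms={n:m for n,m in ms.items() if m is not None}
    uv={"roller":(381,217),"upper":(272,235)}[name]; p=ray(fr["top"],uv,.02); x0=[*p,-.35+0.0]
    for ns in (["top"],["side"],["top","side"]):
        if all(k in ms for k in ns):
            for y0 in ([0.35,-.35] if yf else [0]): print(name,ns,fit([fr[k] for k in ns],[ms[k] for k in ns],parts,[*p,y0],0,yf))
# yellow bar by colour
for n in fr:
    m=cv2.inRange(hsv[n],(22,140,90),(34,255,255)); c,l,st,ce=cv2.connectedComponentsWithStats(m); print(n,st[1:][st[1:,4]>40].tolist())
np.savez("f0.npz",**{n:fr[n]["img"] for n in fr}); print(get_state()["clock"])
E
```

```text
top spindle [0.60321619 0.02228826]
 dowel [ 0.60601521 -0.03472965]
 dowel [0.59573847 0.08721568]
side spindle [0.59975941 0.02052685]
 dowel [0.59417158 0.07719537]
 dowel [ 0.60143092 -0.03262569]
top roller [(0.92, 513, [378.1, 217.4])]
side roller [(0.85, 1013, [338.5, 320.8])]
roller ['top'] (array([ 0.48719317, -0.28977205]), np.float64(0.0837568628085916))
roller ['side'] (array([ 0.48712992, -0.290244  ]), np.float64(0.054576398205092164))
roller ['top', 'side'] (array([ 0.48737637, -0.28986267]), np.float64(0.1397079860572615))
top upper [(0.82, 1121, [271.8, 232.6]), (0.21, 304, [252.8, 174.7])]
side upper []
upper ['top'] (array([ 0.43972108, -0.01841096, -0.35162541]), np.float64(0.10911391455257273))
upper ['top'] (array([ 0.43955863, -0.01818379, -0.34858914]), np.float64(0.10964523017909854))
top [[441, 216, 35, 25, 465], [257, 226, 29, 19, 304]]
side [[211, 230, 22, 26, 306]]
2.1
```

```bash
cat >> h.py <<'E'
LOWER=[box(.09,.19,0,.012),box(.05,.03,.012,.032,0,.057),box(.05,.03,.012,.032,0,-.057),cyl(.008,.012,.044),cyl(.005,.03,.05)+[0,.057,0],cyl(.005,.03,.05)-[0,.057,0]]
E
python3 - <<'E'
from cell import *
from h import *
fr={n:grab_frame(n) for n in("top","side")}
ms={}
for n in fr:
    s=silhouettes(n,"lower"); print([(d["score"],d["mask"].sum()) for d in s])
    if s:
        m=s[0]["mask"].astype(float); ms[n]=m; print(n,fit([fr[n]],[m],LOWER,[.602,.0215,.07]))
    s=silhouettes(n,"upper")
    if s: print(n,"upper",s[0]["score"],fit([fr[n]],[s[0]["mask"].astype(float)],UPPER,[.44,-.018,-.35]))
    hs=cv2.cvtColor(fr[n]["img"],cv2.COLOR_RGB2HSV)
    m=cv2.inRange(hs,(45,70,25),(85,255,255)); 
    k=np.zeros_like(m); u=proj(fr[n],[[.602,.0215,.01]])[0].astype(int); cv2.circle(k,tuple(int(v) for v in u),75,255,-1)
    # split off upper
    c,l,st,ce=cv2.connectedComponentsWithStats(m&k); print(st[1:][st[1:,4]>100].tolist())
    j=1+np.argmax(st[1:,4]); g=cv2.morphologyEx((l==j).astype(np.uint8),cv2.MORPH_CLOSE,np.ones((3,3)))
    cs,_=cv2.findContours(g,cv2.RETR_EXTERNAL,cv2.CHAIN_APPROX_NONE); q=np.zeros_like(g); cv2.drawContours(q,[max(cs,key=cv2.contourArea)],-1,1,-1)
    print(n,"colour",fit([fr[n]],[q.astype(float)],LOWER,[.602,.0215,.07]))
    # bar (colour)
    b=cv2.inRange(hs,(22,140,90),(34,255,255)); c,l,st,ce=cv2.connectedComponentsWithStats(b)
    tgt=proj(fr[n],[[.44,-.018,.045]])[0]; j=1+np.argmin(np.linalg.norm(ce[1:]-tgt,axis=1)); print("bar",fit([fr[n]],[(l==j).astype(float)],BAR,[.44,-.018,-.35]))
print(get_state()["clock"])
E
```

```text
[(0.86, np.int64(2561))]
top (array([ 0.6034528 ,  0.02424362, -0.02268814]), np.float64(0.03477399465891279))
top upper 0.87 (array([ 0.44093492, -0.01808086, -0.34439   ]), np.float64(0.09266614890162835))
[[218, 156, 72, 34, 1708], [242, 218, 35, 28, 276]]
top colour (array([ 0.60619599,  0.02724257, -0.04916888]), np.float64(0.21779035722519857))
bar (array([ 0.44101887, -0.01772993, -0.35258911]), np.float64(0.07636239666871822))
[(0.64, np.int64(2266))]
side (array([ 0.60147122,  0.02359543, -0.02935467]), np.float64(0.018967366085369638))
side upper 0.91 (array([ 0.4402508 , -0.0181914 , -0.35887451]), np.float64(0.09390300593253928))
[[300, 147, 25, 26, 205], [223, 185, 76, 56, 1412], [201, 227, 45, 52, 630]]
side colour (array([ 0.60655824,  0.02722583, -0.01936224]), np.float64(0.1843636290621494))
bar (array([ 0.44582723, -0.00841777, -0.44141636]), np.float64(0.5907083341700925))
2.4
```

```bash
python3 - <<'E'
from h import *
import cell
fr={n:cell.grab_frame(n) for n in("top","side")}
out=[]
for n,(u,v) in (("top",(254,173)),("side",(262,208))):
    f=fr[n]; S=7
    i=cv2.resize(f["img"][v-40:v+40,u-55:u+55,::-1],None,fx=S,fy=S,interpolation=cv2.INTER_CUBIC)
    for (x,y,w,c) in ((.6025,.0239,-.026,(0,0,255)),):
        P=np.array([[0,0,.048],[0,.057,.054],[0,-.057,.054],[.045,.095,.012],[-.045,.095,.012],[.045,-.095,.012],[-.045,-.095,.012]])
        for q in proj(f,place(P,x,y,w)): cv2.drawMarker(i,tuple(int(a) for a in ((q[0]-u+55+.5)*S,(q[1]-v+40+.5)*S)),c,cv2.MARKER_CROSS,14,1)
    cv2.imwrite(f"pics/low_{n}.png",i)
E
```

```text
(no output)
```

View pics/low_top.png

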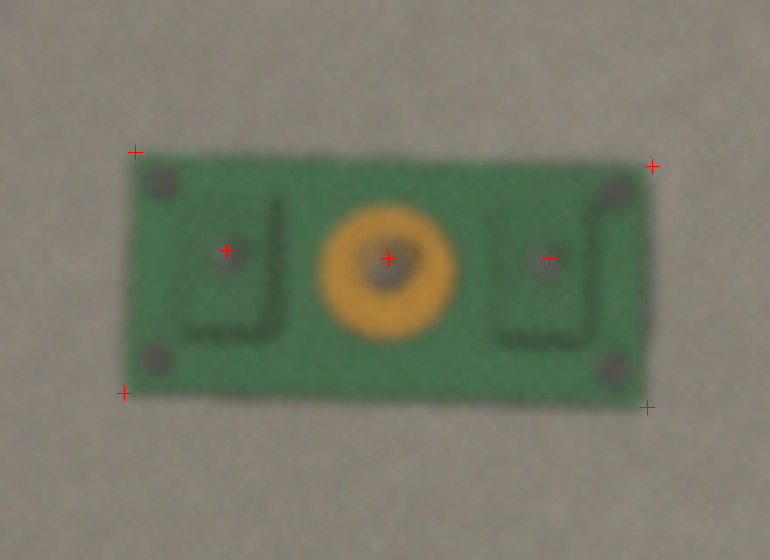

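View pics/low_side.png

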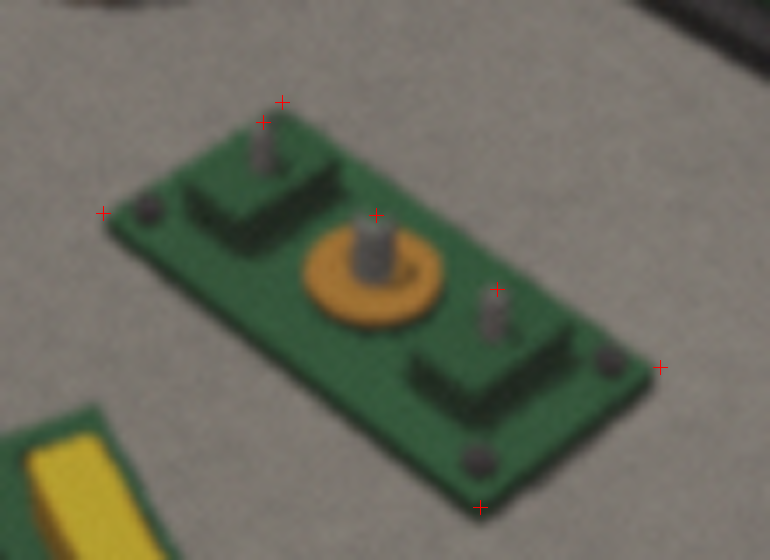

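The top and side overlays agree with the lower half to within about 0.6 px; markers sit slightly high in the top view, so I use (0.6015, 0.0235), yaw -0.026. Next I pick the roller.

```bash
python3 - <<'E'
from cell import *
from h import *
for y in(-.026,-.026+np.pi):
    for p in((.4873,-.2899,.12),(.6015,.0235,.12)): print(y,ik(p,down(y)))
ys=[y for y in(-.026,-.026+np.pi) if ik((.4873,-.2899,.12),down(y)) is not None and ik((.6015,.0235,.12),down(y)) is not None]
y=min(ys,key=lambda y:abs(ik((.6015,.0235,.12),down(y))[5])); rot=down(y); print(y)
movep((.4873,-.2899,.12),rot)
f=move_l((.4873,-.2899,.001),.12,until_force=12); print(f,get_state()["position"])
grab(40); s=get_state(); print(s["finger_gap"],s["contact_force"],s["position"],s["clock"])
move_l((.4873,-.2899,.14),.15); s=get_state(); print(s["finger_gap"],s["contact_force"],s["clock"])
movep((.6015,.0235,.14),rot); 
for n in("top","side"):
    f=grab_frame(n); cv2.imwrite(f"pics/h_{n}.png",cv2.resize(f["img"][:,:,::-1],(768,576)))
print(get_state()["clock"])
E
```

```text
-0.026 [-0.6668394   0.45361433 -0.30493463  0.81224737  0.          0.92995693]
-0.026 [-0.08352506  0.5117039  -0.20625976  0.85283266  0.          1.51327127]
3.1155926535897933 [-0.6668394   0.45361433 -0.30493463  0.81224737  0.         -2.21163572]
3.1155926535897933 [-0.08352506  0.5117039  -0.20625976  0.85283266  0.         -1.62832138]
-0.026
False [ 0.48779148 -0.29037509  0.00166936]
0.7027059312011502 [-1.09015157  0.46040067  6.36662931] [ 0.48769046 -0.29030187  0.00221824] 5.3083
0.6986183296339606 [-0.80309751 -0.77355347 -1.40705744] 6.3833
7.7417
```

View pics/h_side.png

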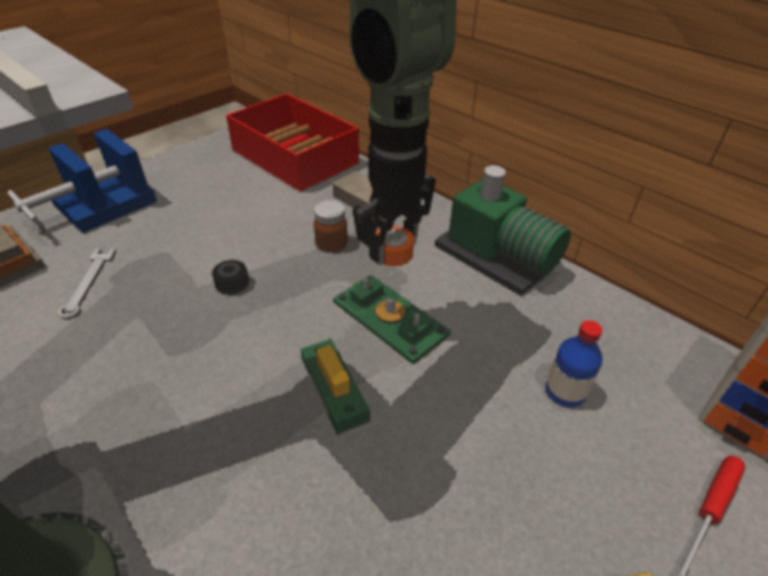

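View pics/h_top.png

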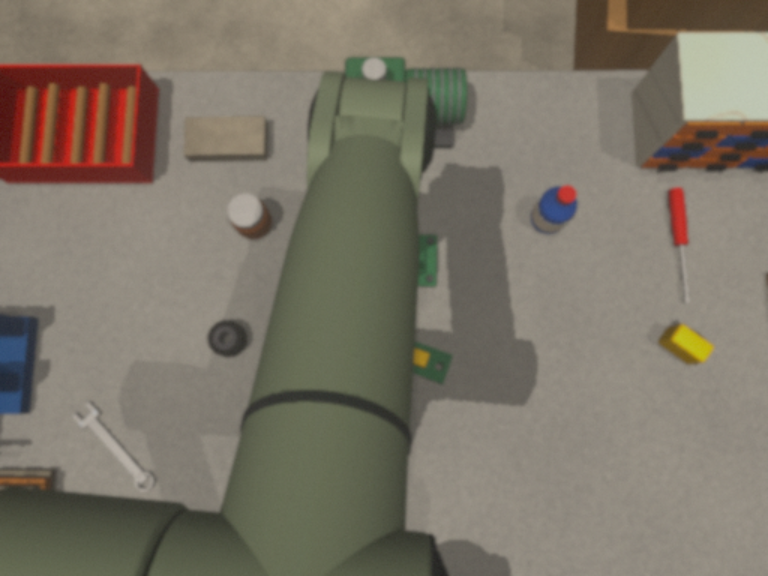

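The roller is held level over the spindle; the top view is blocked by the arm. I'll lower it to just above the tip and check it in the side view.

```bash
python3 - <<'E'
from cell import *
from h import *
move_l((.6015,.0235,.060),.12)
s=get_state(); print(s["position"],s["contact_force"])
p=s["position"]
f=grab_frame("side"); S=8; u,v=262,195
i=cv2.resize(f["img"][v-35:v+35,u-48:u+48,::-1],None,fx=S,fy=S,interpolation=cv2.INTER_CUBIC)
for c,(x,y) in (((0,0,255),(p[0],p[1])),):
  for P in (cyl(.03,.003,.033),cyl(.02,.036,.036),cyl(.01,.036,.036)):
    for q in proj(f,place(P,x,y,0,p[2]-.0022)): cv2.circle(i,tuple(int(a) for a in ((q[0]-u+48+.5)*S,(q[1]-v+35+.5)*S)),1,c,-1)
cv2.imwrite("pics/pre.png",i)
E
```

```text
[0.60208698 0.02328333 0.06060272] [-0.09629122 -0.10469492 -1.47884567]
```

View pics/pre.png

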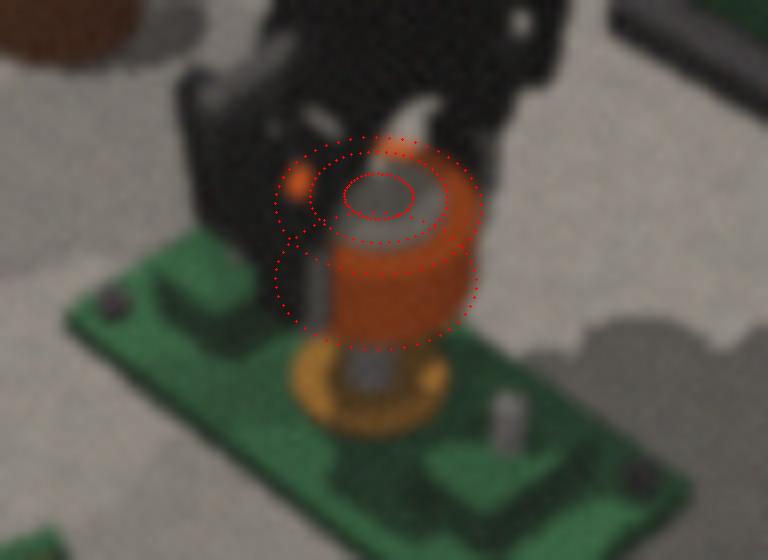

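The overlay matches the held roller to within about 0.3 px, and the spindle sits beneath it. I lower it with a force stop.

```bash
python3 - <<'E'
from cell import *
from h import *
r=move_l((.6011,.0236,.0185),.06,until_force=5)
s=get_state(); print(r,s["position"],s["contact_force"],s["wrist_torque"],s["finger_gap"],s["clock"])
E
```

```text
True [0.60047719 0.02371251 0.02010602] [-1.13034518 -0.23946948  7.30181136] [-0.00422675  0.19154708 -0.00604728] 0.6952679381448077 9.2417
```

```bash
python3 - <<'E'
from cell import *
from h import *
let_go()
p=get_state()["position"]
move_l((p[0],p[1],.15),.18)
rot=down(-.351)
print(get_state()["clock"])
movep((.4405,-.018,.15),rot)
for n,(u,v) in (("top",(254,200)),("side",(252,225))):
    f=grab_frame(n); S=6
    i=cv2.resize(f["img"][v-48:v+48,u-60:u+60,::-1],None,fx=S,fy=S,interpolation=cv2.INTER_CUBIC)
    cv2.imwrite(f"pics/seat_{n}.png",i)
print(get_state()["clock"],get_state()["position"])
E
```

```text
10.5
11.3 [ 0.44204082 -0.01811279  0.14998504]
```

View pics/seat_side.png

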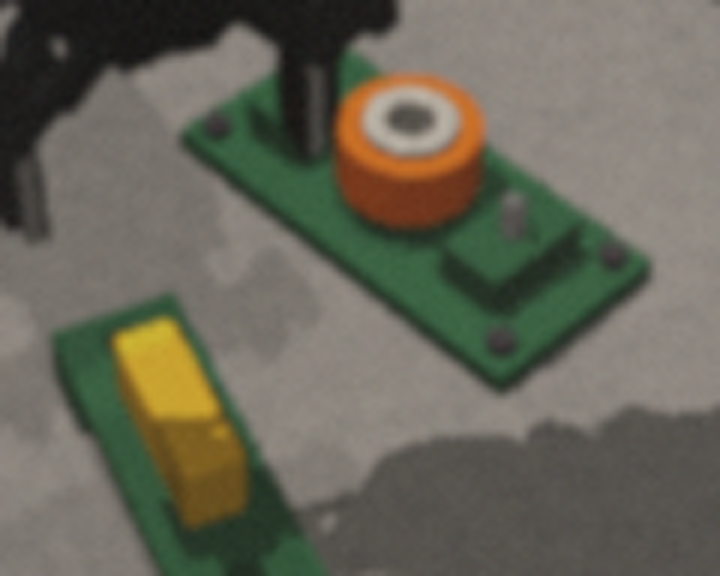

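View pics/seat_top.png

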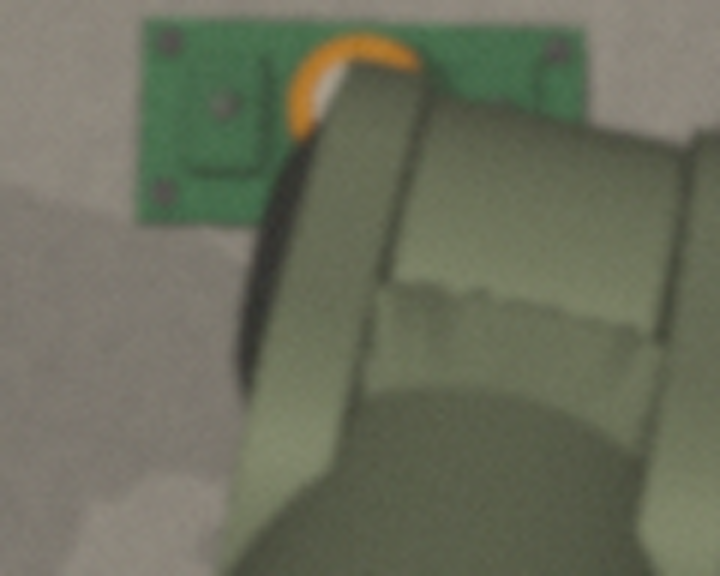

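The roller sits level and low between the blocks, with its bore around the spindle. Next I grasp the grip bar.

```bash
python3 - <<'E'
from cell import *
from h import *
X=(.4405,-.018)
r=move_l((*X,.031),.10,until_force=12); s=get_state(); print(r,s["position"])
grab(90); s=get_state(); print(s["finger_gap"],s["position"],s["contact_force"],s["clock"])
move_l((*X,.14),.12); s=get_state(); print(s["finger_gap"],s["contact_force"],s["wrist_torque"])
movep((.6015,.0236,.14),down(-.026)); sleep(.2)
s=get_state(); p=s["position"]; w=R.from_rotvec(s["eef_rot"]).as_matrix()[:,0]; print(p,np.arctan2(w[1],w[0]),s["clock"])
f=grab_frame("side"); S=6; u,v=262,190
i=cv2.resize(f["img"][v-48:v+48,u-62:u+62,::-1],None,fx=S,fy=S,interpolation=cv2.INTER_CUBIC)
yw=np.arctan2(w[1],w[0])
L=np.linspace(-1,1,40)
for P in (np.vstack([cyl(.0065,.028,.028)+[0,k,0] for k in(.057,-.057)]),np.vstack([np.c_[L*0+a*.025,L*.072,L*0+z] for a in(1,-1) for z in(0,.028)]+[np.c_[L*.025,L*0+a*.072,L*0+z] for a in(1,-1) for z in(0,.028)])):
    for q in proj(f,place(P,p[0],p[1],yw,p[2]-.0315)): cv2.circle(i,tuple(int(a) for a in ((q[0]-u+62+.5)*S,(q[1]-v+48+.5)*S)),1,(0,0,255),-1)
cv2.imwrite("pics/up.png",i)
E
```

```text
False [ 0.44100424 -0.01808984  0.0314321 ]
0.26627303007415676 [ 0.4405894  -0.01797898  0.0313484 ] [-1.21287898  0.86803479  5.20578262] 13.2333
0.26825931898382527 [ 0.71333923  0.25636111 -3.42552481] [ 0.04118026  0.04388751 -0.02361552]
[0.60043108 0.02328477 0.13991938] -0.026703237649675207 15.2
```

View pics/up.png

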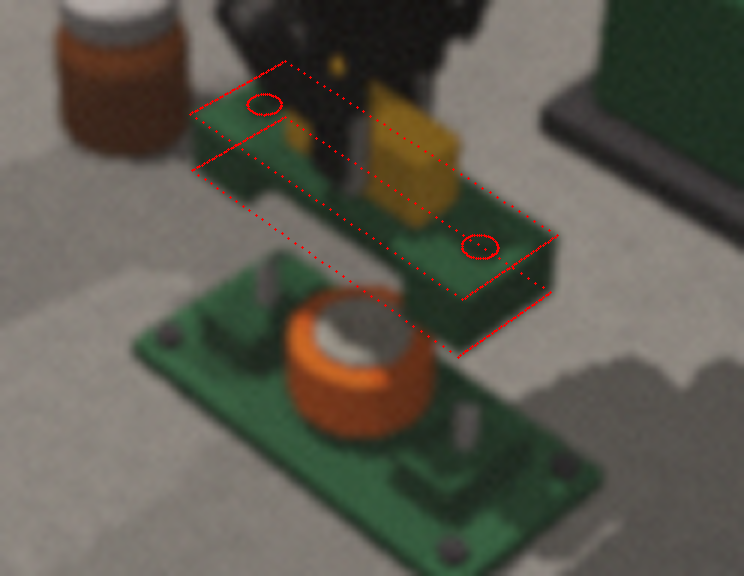

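```bash
python3 - <<'E'
from cell import *
from h import *
f=grab_frame("side"); 
for n in("dowel_a","spindle_tip"):
    for d in tip_of("side",n): print(n,d["score"],d["centre"],ray(f,d["centre"],.054))
print(ray(f,(244,184.5),.054),ray(f,(277.2,209),.054))
for d in silhouettes("side","lower")[:1]: print(d["score"],fit([f],[d["mask"].astype(float)*0+ (d["mask"])],LOWER+[cyl(.03,.023,.053),cyl(.02,.02,.056)],[.6015,.0236,-.026]))
print(proj(f,place(np.array([[0,.057,.054],[0,-.057,.054]]),.6012,.0236,-.026)))
i=cv2.resize(f["img"][160:235,225:300,::-1],None,fx=8,fy=8,interpolation=cv2.INTER_CUBIC)
for q in proj(f,place(np.array([[0,s*.057,z] for s in(1,-1) for z in(.032,.049,.054)]),.6012,.0236,-.026)): cv2.drawMarker(i,(int((q[0]-225+.5)*8),int((q[1]-160+.5)*8)),(0,0,255),cv2.MARKER_CROSS,10,1)
cv2.imwrite("pics/dow.png",i)
E
```

```text
dowel_a 0.85 [240.0, 186.5] [0.59251651 0.08400602]
dowel_a 0.6 [275.3, 208.8] [ 0.59714065 -0.02929518]
spindle_tip 0.87 [259.5, 198.1] [0.59693291 0.0213659 ]
[0.60477357 0.08239455] [ 0.59979626 -0.03283847]
0.58 (array([ 0.60311594,  0.02427427, -0.02191357]), np.float64(0.39986094243646525))
[[243.90846316 185.23787566]
 [277.35198602 209.13557608]]
```

View pics/dow.png

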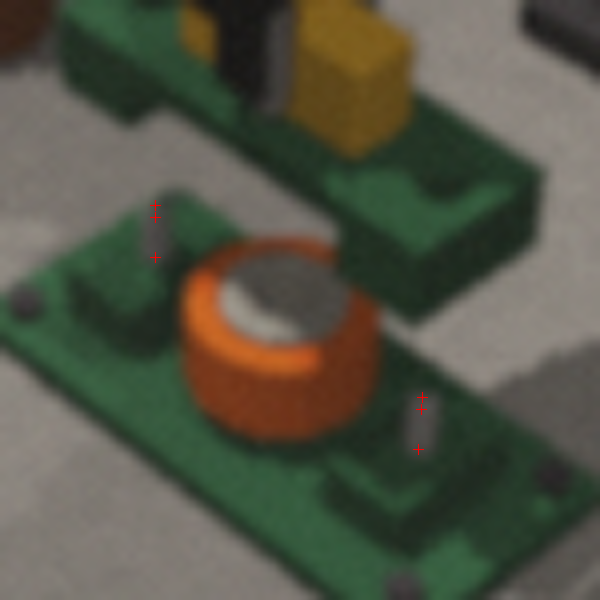

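```bash
python3 - <<'E'
from cell import *
from h import *
T=np.array([.6014,.0238]); c=T.copy()
for k in range(3):
    move_l((*c,.092),.1); sleep(.15); s=get_state(); e=T-s["position"][:2]; print(s["position"],s["contact_force"],s["clock"]); 
    if np.abs(e).max()<3e-4: break
    c=c+e
print("cmd",c)
r=move_l((*c,.0715),.04,until_force=6)
s=get_state(); print(r,s["position"],s["contact_force"],s["wrist_torque"],s["clock"])
E
```

```text
[0.60218177 0.02374035 0.09292419] [ 0.67901078  0.24353542 -3.34482904] 16.2333
[0.60067273 0.02386718 0.09215848] [-0.1442174   0.34410421 -4.65546189] 16.6333
[0.60134372 0.02378307 0.09195749] [-0.13933574  0.43048646 -3.43107833] 17.0333
cmd [0.6013455  0.02379247]
False [0.60127925 0.02400058 0.07124888] [ 0.93766285  1.39637261 -3.89395061] [ 0.32297615 -0.25592654  0.03122371] 17.6917
```

The upper half is already about 14 mm down over both dowels with no axial resistance. Now I press it shut.

```bash
python3 - <<'E'
from cell import *
from h import *
c=(.60135,.0238)
r=move_l((*c,.0605),.02,until_force=32)
s=get_state(); print(r,s["position"],s["contact_force"],s["wrist_torque"],s["finger_gap"],s["clock"])
sleep(.5); s=get_state(); print(s["position"],s["contact_force"],s["wrist_torque"],s["finger_gap"])
f=grab_frame("side"); cv2.imwrite("pics/shut.png",cv2.resize(f["img"][150:246,205:325,::-1],None,fx=6,fy=6,interpolation=cv2.INTER_CUBIC))
E
```

```text
False [0.60178946 0.02381383 0.06335821] [-6.02895125  1.33488596 18.03342946] [0.33303598 1.50345352 0.0722619 ] 0.2616853427336852 18.3917
[0.60182418 0.02379164 0.06335172] [-6.6239262   1.20792566 18.62954876] [0.3450389  1.50535863 0.05048833] 0.2674409464308287
```

View pics/shut.png

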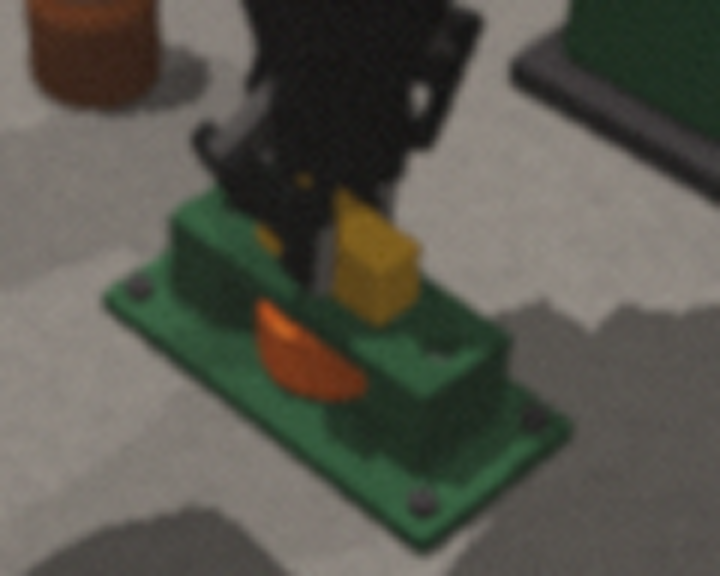

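Reported height is 0.06335, against 0.0633 expected when shut. I'll push slightly harder to see whether it still moves.

```bash
python3 - <<'E'
from cell import *
from h import *
for z in(.0585,.0570):
    r=move_l((.6013,.0238,z),.02,until_force=30); sleep(.4)
    s=get_state(); print(r,s["position"],s["contact_force"],s["wrist_torque"],s["eef_rot"],s["finger_gap"],s["clock"])
E
```

```text
False [0.60181546 0.0238213  0.06332229] [-10.88729504   2.09279913  31.83230129] [3.96763286e-01 2.61979698e+00 7.94154804e-04] [ 3.14084558 -0.04045728  0.00449397] 0.2646110002069034 19.5917
False [0.60185191 0.02377129 0.06332558] [-15.93897369   1.73111256  42.71795368] [ 0.40252007  3.51073668 -0.01067026] [ 3.14063516 -0.0405239   0.00548615] 0.2649328318677206 20.2417
```

```bash
python3 - <<'E'
from cell import *
from h import *
move_l((.6015,.0238,.0588),.02); sleep(.3)
s=get_state(); print(s["position"],s["contact_force"],s["finger_gap"],s["clock"])
f=grab_frame("top"); cv2.imwrite("pics/end_top.png",f["img"][:,:,::-1])
sign_off()
E
```

```text
[0.60186319 0.02378266 0.06333989] [-10.63871102   1.79870108  30.67096982] 0.26389244934190925 20.7917
the job is handed in; nothing more can be done
```

View pics/end_top.png

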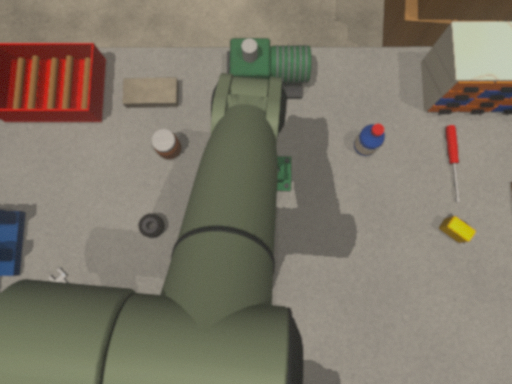

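The roller head is back together and the job is handed in at 20.8 s, with the arm still gripping the upper half and pressing it shut. No verdict came back.

- **Roller:** I set it on the spindle until the force stop at plate height, then let go. The side view afterwards showed it upright and seated.
- **Upper half:** It went over both dowels without resistance, then I pressed it down. At the end the tool height put its underside 32.0 mm up, which is the shut height. Pushing about 24 N harder moved it only 0.03 mm, so the halves are against a hard stop. The side view shows no gap.
- **Final hold:** It is pressing down with about 31 N, with about 11 N of sideways load in x. The grip did not slip.
- **Bystanders:** In the last top view (pixels in the 512 x 384 picture) the worn roller at (151,225), the jar at (166,143) and the oil bottle at (370,138) are where they started.
- **Checks that disagreed or failed:** The network's dowel points were up to about 10 mm off from the housing fit, so I used the silhouette fits and overlays instead. The arm hid the assembly from the top camera, so the shut state was checked only by the side view, tool height and force.

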